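# Nest the washed labware

## Robot

A 6-joint arm with a two-finger parallel gripper is mounted at the origin on the work surface. World frame = base frame: x ahead of the robot, y to its left, z up, the work surface at z = 0. Lengths are in m, angles in rad, forces in N, time in s.
With the tool pointing down it reaches from about 0.35 to 0.85 m from the base axis. Payload 8.1 kg.
Tool frame: the origin (TCP) lies at the very end of the fingers, on their centre line; the grasp point (between the pads) lies 19 mm behind it; x points along the fingers, y is the direction in which the jaws open and shut, and the axes are right-handed (so a half turn about x gives the same grasp; the last joint's range is limited). The gripper opens to 93 mm and grips with 3 to 60 N. Pads are 15 mm wide; open, the fingers measure 128 mm over their backs; the gripper's body (75 mm by 188 mm) begins 65 mm behind the grasp point.
Start: joints at [-1.28, 0.13, 1.488, -0, 1.523, -0.085], TCP at [0.22, -0.558, 0.219] pointing down, gripper open.
Joint ranges: [-2.96, 2.96], [-0.89, 2.26], [0.02, 2.5], [-1.34, 4.48], [0, 2.73], [-2.66, 2.66]. Speed limits (rad/s): [2.39, 2.39, 2.79, 3.14, 3.14, 3.14].

## Interface

Orientations are given as a rotation vector (axis times angle).
In Python, from plant import * gives the robot as it stands. The module is installed in compiled form; this text tells all that it offers.
- The arm moves only by the tool apply_moves, never from a script. Its argument "series" is a list of rows, each an object with "jaw": the gripper's target within -1 to 1 (shut at 1, half-way at 0, fully open at -1); "linear": the shift along the tool's x, y, z normalised to -1 to 1, where 1 is 0.6 m, a list of three; "roll": the turn about the tool's x normalised to -1 to 1, where 1 is 30 degrees. A call has 1 to 20 rows; each row is the pose to reach, as a shift and turn from the pose measured when the call began, along the tool's axes at that moment; what a row does not reach only later rows make up. A row lasts 1/8 s, in which the tool goes at most 62.5 mm and 10.7 degrees, less where a joint would pass 70% of its speed; a pose out of reach is approached as far as the arm can. A call with a number of a shift or a turn outside -1 to 1 is refused whole. A call with a gripper value outside its range is refused whole. The fingers move at their own pace and stop on an object; "force" is the grip in N (left out, the last holds). Time passes only in rows, so rows that repeat a pose let the fingers close. It gives the time, the measured TCP pose, the force and the opening at its end, in the units of the state.
- read_state(): the state, without advancing time (a new reading comes with each control period).
- read_camera(name): name is "scene" or "side" or "wrist"; returns a dict with "pixels" (400x640x3 uint8, blue, green, red), "intrinsics" (3x3 intrinsics, pixels), "D" ([k1, k2, p1, p2, k3] as OpenCV has them; the pictures are not rectified), "rvec" (rotation vector, rad) and "tvec" (3), from world to camera coordinates, as OpenCV has them; the wrist camera has in their place "tool_from_camera" (4x4, takes a point from camera to tool coordinates, whose origin is the TCP and whose axes are the tool frame's). Camera axes: x right, y down, z forward; pixel columns grow to the right and rows downward; lengths in m; the calibration is good to about 2 mm. A picture is of the moment at which its call begins: read the wrist's pose just before it. There is no depth.
- close_job(): hands the job in, once; it reports no verdict.
The state is a dict: "t": time; "q": joint angles; "dq": joint speeds; "joint_torque": joint torques, N m; "tool_pos": TCP position; "orientation": TCP orientation; "force": force on the tool from outside, world axes, zero at the start; "wrist_torque": the same for the moment, N m; "opening": finger opening in m.
Only numpy, scipy, OpenCV 4.12 (cv2) and the standard library are available. Lean on these libraries where they do the work, as an engineer would, in place of code of your own. Each camera call takes 0.05 s, during which the arm holds its last target. There are 200 camera calls.

## Task

Put the two washed pieces away: nest the round beaker that stands on the bench inside the round beaker in the grey storage tray, and the oblong tub that stands on the bench inside the oblong tub in the tray, each pushed fully home so that it sits level with its shoulder on the rim below, not wedged. Lower them in rather than dropping them, keep the two in the tray standing where they are, and leave everything else on the bench alone.

Things in the scene. Friction and masses are not known exactly. Their poses are not given: they have to be found in the camera images.
- beaker_loose: Round white open beaker standing on the bench, 102 mm high, 90 g. Origin: centre of underside, z up. Body tapers from 30 mm across (foot) to 50 at 68 mm up; there a shoulder steps out to a straight collar 60 mm across, up to the rim: grip that. Walls 2.5 mm. Seated, its shoulder lies level on its twin's rim: origin 34 mm above the twin's, about 2 mm play each side, collar all clear.
- tub_loose: Oblong white open tub on the bench, 87 mm high, 110 g. Origin: centre of underside, x along its length, z up. Body tapers from 86 x 36 mm (foot) to 100 x 50 at 53 mm up; there a shoulder steps out to a straight collar 110 x 60 mm, up to the rim: grip its 60 mm width. Walls 2.5 mm. Seated, its shoulder lies level on its twin's rim: origin 34 mm above the twin's, about 2 mm play each side, collar all clear.
- beaker_tray: Twin of the bench beaker, the same shape and axes (102 mm high, mouth 55 mm across inside), about 120 g, standing upright, empty and loose in the storage tray. Origin: centre of its underside.
- tub_tray: Twin of the bench tub, the same shape and axes (87 mm high, mouth 105 x 55 mm inside; a half turn about z leaves it the same), about 160 g, standing upright, empty and loose in the storage tray, its yaw unlike the other's. Origin: centre of its underside.
- tray: Grey shallow storage tray fixed to the bench, 220 (x) x 360 (y) mm, rim 18 mm high; its floor is 6 mm above its origin. Origin: centre of its underside; z up.
- bottle: Bystander to be left alone: amber bottle with white cap, 60 mm across, 150 high. Origin: centre of its underside.
- jar: Bystander to be left alone: squat white jar with blue lid, 52 mm across, 52 high. Origin: centre of its underside.
- mug: Bystander to be left alone: white plastic mug with a side handle and straight sides, 84 mm across, 100 high. Origin: centre of its underside.
- tipbox: Bystander to be left alone: blue box with pale clear lid, 85 x 125 x 67 mm high. Origin: centre of its underside.
Things that resemble listed ones, but are neither listed nor needed, are in the scene too. Leave any yellow look-alike of the tub_tray alone.

How it is judged:
At the end, for the whole second after the job is handed in: Bench beaker in tray beaker, bench tub in tray tub: each origin 30 to 38 mm above its twin's (seated is 34), within 6 mm sideways; all four upright within 0.06 rad, released, at rest; the lower two on the tray floor (within 4 mm), at most 40 mm from where they began (z of beaker_loose in the frame of beaker_tray between 0.03 and 0.038 m and horizontal distance between beaker_loose and beaker_tray below 0.006 m and angle between each of beaker_loose, beaker_tray, tub_loose, tub_tray's own z axis and vertical below 0.06 rad and linear speed of each of beaker_loose, beaker_tray, tub_loose, tub_tray below 0.02 m/s and z of beaker_tray in the frame of tray between 0.002 and 0.01 m and distance of each of beaker_tray, tub_tray from where it was at the start of the episode below 0.04 m and z of tub_loose in the frame of tub_tray between 0.03 and 0.038 m and horizontal distance between tub_loose and tub_tray below 0.006 m and z of tub_tray in the frame of tray between 0.002 and 0.01 m); the robot touches nothing.
It fails at once if the loose beaker is let fall into the one in the tray from more than about 35 mm above its seat (let go and faster than 0.35 m/s while still 26 mm or more above it) (horizontal distance between beaker_loose and beaker_tray below 0.05 m and z of beaker_loose in the frame of beaker_tray above 0.06 m and linear speed of beaker_loose above 0.35 m/s and contact force between each of the arm, the fingers and beaker_loose below 0.05 N).
It fails at once if the loose tub is let fall into the one in the tray from more than about 35 mm above its seat (let go and faster than 0.35 m/s while still 26 mm or more above it) (horizontal distance between tub_loose and tub_tray below 0.05 m and z of tub_loose in the frame of tub_tray above 0.06 m and linear speed of tub_loose above 0.35 m/s and contact force between each of the arm, the fingers and tub_loose below 0.05 N).
It fails at once if a bystander (bottle, jar, mug or tip box) is moved by more than 40 mm (distance of any of bottle, jar, mug, tipbox from where it was at the start of the episode above 0.04 m).
It also fails if it takes over 67 s, if anything falls off the work surface, if the arm or the gripper's body presses on something with over 40 N, if the wrist force passes 120 N, or if a joint passes its speed limit or range.

## Working session

There is one attempt and no reset: what is moved stays moved. The work goes in short steps, Python scripts to look and compute and a tool call to move; the robot and the scene stay as the last step left them, time stands still between calls to the robot, and variables do not carry over. Pictures are saved under pics/ and viewed, about 8 in all and at most 12, crops included, and the job is handed in when it is done.

Besides the shell and the picture viewer there is one more tool, called after "Emit:" as name(argument=value, ...) on one line, values as JSON. apply_moves: Moves the arm, as the interface text tells. Its arguments: {"type":"object","properties":{"series":{"type":"array"},"force":{"type":"number"}},"required":["series"]}

```bash
mkdir -p pics
cat > h.py <<'E'
from plant import *
import numpy as np, cv2
def cam(name):
    s=read_state(); c=read_camera(name); c['s']=s
    K=np.array(c['intrinsics'],float).reshape(3,3); c['K']=K; D=np.array(c['D'],float); c['D']=D
    if name=='wrist':
        T=np.eye(4); T[:3,:3]=cv2.Rodrigues(np.array(s['orientation'],float))[0]; T[:3,3]=s['tool_pos']
        W=T@np.array(c['tool_from_camera'])
    else:
        R=cv2.Rodrigues(np.array(c['rvec'],float))[0]; W=np.eye(4); W[:3,:3]=R.T; W[:3,3]=-R.T@np.array(c['tvec'],float).ravel()
    c['W']=W; return c
def ray(c,uv):
    p=cv2.undistortPoints(np.array(uv,float).reshape(-1,1,2),c['K'],c['D']).reshape(-1,2)
    d=np.c_[p,np.ones(len(p))]@c['W'][:3,:3].T
    return c['W'][:3,3],d
def onz(c,uv,z):
    o,d=ray(c,uv); return o+d*((z-o[2])/d[:,2])[:,None]
def proj(c,P):
    M=np.linalg.inv(c['W']); return cv2.projectPoints(np.array(P,float).reshape(-1,3),cv2.Rodrigues(M[:3,:3])[0],M[:3,3],c['K'],c['D'])[0].reshape(-1,2)
E
python3 - <<'E'
from h import *
print(read_state())
for n in ['scene','side','wrist']:
    c=cam(n); cv2.imwrite(f'pics/{n}0.png',c['pixels']); print(n,c['W'].round(3).tolist(),c['K'].round(0).tolist(),c['D'])
    if n=='wrist': print(c['tool_from_camera'])
E
```

```text
{'t': 0.0, 'q': array([-1.28041778e+00,  1.31146792e-01,  1.48925323e+00,  7.98593347e-06,
        1.52299937e+00, -8.54025836e-02]), 'dq': array([-0.00146497, -0.00086211,  0.00123808,  0.00098136, -0.00087533,
       -0.00055211]), 'joint_torque': array([ 1.22962923e-03, -5.59845078e+01, -4.91763389e+01,  7.68882665e-02,
        3.57840245e-02, -9.99600070e-05]), 'tool_pos': array([ 0.22006121, -0.5575869 ,  0.21761034]), 'orientation': array([ 2.01651386,  0.38528605, -2.01687703]), 'force': array([ 0.65435839, -0.21676511,  0.54498123]), 'wrist_torque': array([-0.02583905, -0.02859072, -0.00996133]), 'opening': 0.09292808365082249}
scene [[0.127, 0.577, -0.807, 1.457], [0.992, -0.074, 0.103, -0.139], [0.0, -0.813, -0.582, 0.75], [0.0, 0.0, 0.0, 1.0]] [[459.0, 0.0, 312.0], [0.0, 459.0, 203.0], [0.0, 0.0, 1.0]] [-0.13108078  0.          0.          0.          0.        ]
side [[-0.999, -0.047, 0.025, 0.473], [-0.048, 0.575, -0.817, 0.821], [0.024, -0.817, -0.577, 0.627], [0.0, 0.0, 0.0, 1.0]] [[364.0, 0.0, 318.0], [0.0, 364.0, 204.0], [0.0, 0.0, 1.0]] [-0.06857881  0.          0.          0.          0.        ]
wrist [[0.367, -0.899, -0.24, 0.287], [-0.93, -0.356, -0.092, -0.532], [-0.002, 0.257, -0.966, 0.385], [0.0, 0.0, 0.0, 1.0]] [[306.0, 0.0, 318.0], [0.0, 306.0, 199.0], [0.0, 0.0, 1.0]] [-0.00084884  0.          0.          0.          0.        ]
[[ 5.96133580e-04 -2.57011781e-01  9.66408086e-01 -1.67205167e-01]
 [ 9.99999755e-01  5.08303956e-04 -4.81673669e-04  7.37612835e-04]
 [-3.67433246e-04  9.66408136e-01  2.57012021e-01 -7.10707893e-02]
 [ 0.00000000e+00  0.00000000e+00  0.00000000e+00  1.00000000e+00]]
```

View pics/scene0.png

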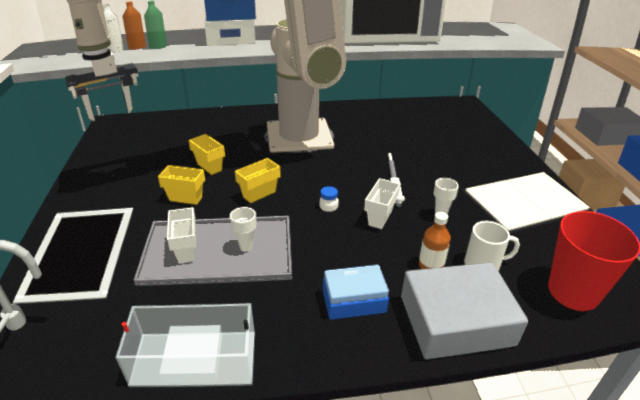

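View pics/side0.png

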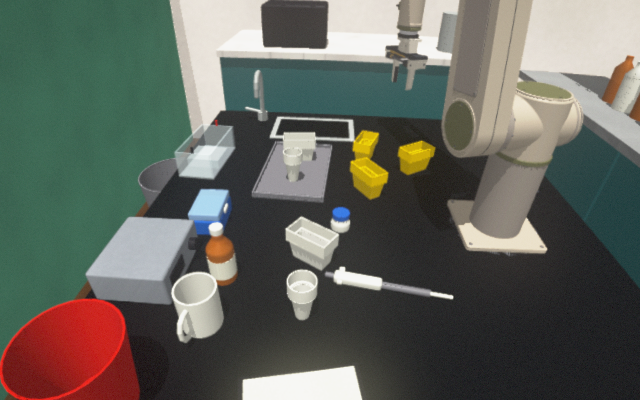

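The scene view shows the loose beaker at (445,200), loose tub (382,203), tray tub (182,235) and tray beaker (243,228). The side view has them at (302,293), (312,243), (300,145) and (292,163). Next come rough rim positions from white masks in both views.

Run:
```python
from h import *
S={'scene':cam('scene'),'side':cam('side')}
W={'bl':((430,175,462,225),(283,266,322,322)),'tl':((362,175,400,230),(284,216,342,268)),'tt':((162,203,200,265),(280,130,318,162)),'bt':((226,205,260,255),(280,146,304,184))}
for k,w in W.items():
    obs=[]
    for n,b in zip(('scene','side'),w):
        c=S[n]; im=c['pixels'][b[1]:b[3],b[0]:b[2]]
        h=cv2.cvtColor(im,cv2.COLOR_BGR2HSV)
        m=((h[...,2]>125)&(h[...,1]<60)).astype(np.uint8)
        cn=max(cv2.findContours(m,0,2)[0],key=cv2.contourArea)
        x,y,ww,hh=cv2.boundingRect(cn); x+=b[0];y+=b[1]
        obs.append((x,y,ww,hh)); 
    print(k,obs)
    # rough: foot & rim centres for beakers
    c1,c2=S['scene'],S['side']
    def tri(p,q):
        o1,d1=ray(c1,[p]);o2,d2=ray(c2,[q]);d1,d2=d1[0],d2[0]
        s=np.linalg.lstsq(np.c_[d1,-d2],o2-o1,rcond=None)[0]
        a,b=o1+d1*s[0],o2+d2*s[1];return ((a+b)/2).round(3),np.linalg.norm(a-b).round(4)
    # rim ellipse centre ~ bbox top + ry ; for a horizontal circle ry ~ half width*sin(elev)
    P=[(x+ww/2,y+ww/2*.62) for x,y,ww,hh in obs]
    print('  rim',tri(*P), 'z-plane', onz(c1,[P[0]],.102 if k[0]=='b' else .087).round(3))
```

```text
bl [(434, 178, 25, 47), (286, 269, 32, 51)]
  rim (array([0.518, 0.333, 0.099]), np.float64(0.0081)) z-plane [[0.528 0.332 0.102]]
tl [(364, 175, 36, 54), (285, 216, 57, 52)]
  rim (array([0.499, 0.171, 0.089]), np.float64(0.0114)) z-plane [[0.487 0.171 0.087]]
tt [(162, 207, 38, 58), (280, 132, 38, 30)]
  rim (array([ 0.575, -0.333,  0.079]), np.float64(0.0287)) z-plane [[ 0.564 -0.34   0.087]]
bt [(226, 207, 34, 48), (280, 146, 24, 38)]
  rim (array([ 0.592, -0.191,  0.099]), np.float64(0.0022)) z-plane [[ 0.597 -0.19   0.102]]
```

```bash
cat >> h.py <<'E'
def plan(pos,yaw=None):
    s=read_state(); R=cv2.Rodrigues(np.array(s['orientation'],float))[0]
    y0=np.arctan2(R[1,1],R[0,1]); d=R.T@(np.array(pos)-s['tool_pos'])
    out=['t',round(s['t'],2),'pos',np.round(s['tool_pos'],4),'yaw',round(np.degrees(y0),1),'tilt',np.round(R[:,0],4),'linear',np.round(d/.6,4)]
    if yaw is not None:
        dy=(np.degrees(y0)-yaw+90)%180-90; out+=['roll',round(dy/30,3)]
    out+=['q6',round(s['q'][5],2),'open',round(s['opening'],4),'F',np.round(s['force'],1)]
    print(*out)
E
python3 -c "
from h import *
plan([.58,-.26,.27],-70)"
```

```text
t 0.25 pos [ 0.2202 -0.5579  0.2181] yaw -68.5 tilt [-3.e-04  9.e-04 -1.e+00] linear [-0.0862 -0.2417 -0.7401] roll 0.051 q6 -0.09 open 0.093 F [ 1.4 -0.4 -0.3]
```

Emit:
apply_moves(series=[{"jaw": -1, "linear": [-0.086, -0.05, -0.15], "roll": 0}, {"jaw": -1, "linear": [-0.086, -0.242, -0.74], "roll": 0}, {"jaw": -1, "linear": [-0.086, -0.242, -0.74], "roll": 0}, {"jaw": -1, "linear": [-0.086, -0.242, -0.74], "roll": 0}, {"jaw": -1, "linear": [-0.086, -0.242, -0.74], "roll": 0}, {"jaw": -1, "linear": [-0.086, -0.242, -0.74], "roll": 0}, {"jaw": -1, "linear": [-0.086, -0.242, -0.74], "roll": 0}, {"jaw": -1, "linear": [-0.086, -0.242, -0.74], "roll": 0}, {"jaw": -1, "linear": [-0.086, -0.242, -0.74], "roll": 0}, {"jaw": -1, "linear": [-0.086, -0.242, -0.74], "roll": 0}, {"jaw": -1, "linear": [-0.086, -0.242, -0.74], "roll": 0}])

```text
t: 1.62
tool_pos: [0.579, -0.261, 0.2699]
orientation: [2.017, 0.383, -2.018]
force: [-0.5, 0.2, 0.1]
opening: 0.0931
```

```bash
python3 -c "
from h import *
plan([.58,-.26,.27],-70)
c=cam('wrist'); cv2.imwrite('pics/w1.png',c['pixels']); np.save('w1.npy',c,allow_pickle=True)
print(proj(c,[[.592,-.191,.108],[.565,-.335,.093]]))"
```

```text
t 1.62 pos [ 0.579  -0.261   0.2699] yaw -68.6 tilt [-6.e-04  7.e-04 -1.e+00] linear [-0.0002 -0.0009 -0.0022] roll 0.048 q6 0.69 open 0.0931 F [-0.5  0.2  0.1]
[[260.8948748  150.23084039]
 [371.45666541 215.33655822]]
```

View pics/w1.png

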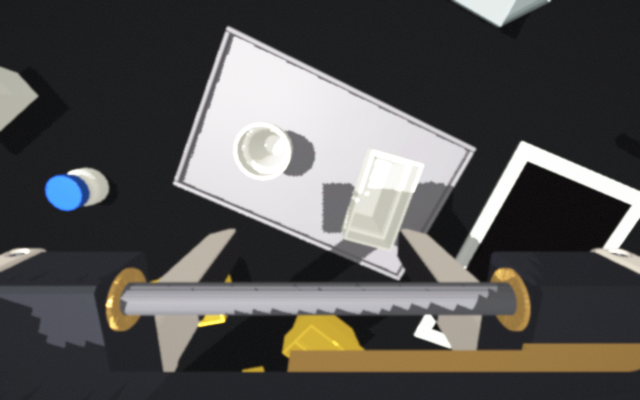

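Tray beaker rim is at (263,151) and tray tub at (384,198), both upright and clear. I'll look at each from directly above (nadir pixel about (318,118)), so the collar outline is just the rim.

Emit:
apply_moves(series=[{"jaw": -1, "linear": [0, 0.1, 0.12], "roll": 0}, {"jaw": -1, "linear": [0, 0.123, 0.15], "roll": 0}, {"jaw": -1, "linear": [0, 0.123, 0.15], "roll": 0}, {"jaw": -1, "linear": [0, 0.123, 0.15], "roll": 0}, {"jaw": -1, "linear": [0, 0.123, 0.15], "roll": 0}])

```text
t: 2.3
tool_pos: [0.5226, -0.3619, 0.27]
orientation: [2.017, 0.383, -2.017]
force: [0.4, 0.4, -0.4]
opening: 0.093
```

```bash
python3 -c "
from h import *
c=cam('wrist'); cv2.imwrite('pics/w2.png',c['pixels']); np.save('w2.npy',c,allow_pickle=True)"
```

Emit:
apply_moves(series=[{"jaw": -1, "linear": [0, -0.1, -0.04], "roll": 0}, {"jaw": -1, "linear": [0, -0.2, -0.08], "roll": 0}, {"jaw": -1, "linear": [0, -0.227, -0.088], "roll": 0}, {"jaw": -1, "linear": [0, -0.227, -0.088], "roll": 0}, {"jaw": -1, "linear": [0, -0.227, -0.088], "roll": 0}, {"jaw": -1, "linear": [0, -0.227, -0.088], "roll": 0}])

```text
t: 3.1
tool_pos: [0.5218, -0.2168, 0.2699]
orientation: [2.017, 0.382, -2.018]
force: [0.8, 0.1, -0.7]
opening: 0.0931
```

```bash
cat >> h.py <<'E'
def blob(c,near,thr=6,vmin=110):
    im=cv2.GaussianBlur(c['pixels'],(3,3),0).astype(int)
    m=((im[...,2]-im[...,0]>thr)&(im[...,2]-im[...,0]<60)&(im[...,2]>vmin)).astype(np.uint8)
    m=cv2.morphologyEx(m,cv2.MORPH_OPEN,np.ones((3,3)))
    cs=[k for k in cv2.findContours(m,cv2.RETR_EXTERNAL,cv2.CHAIN_APPROX_NONE)[0] if cv2.contourArea(k)>200]
    k=max(cs,key=lambda k:cv2.pointPolygonTest(k,tuple(map(float,near)),True))
    return cv2.convexHull(k).reshape(-1,2).astype(float),cv2.contourArea(k)
def tri(obs):
    A=np.zeros((3,3));b=np.zeros(3)
    for c,uv in obs:
        o,d=ray(c,[uv]);d=d[0]/np.linalg.norm(d[0]);M=np.eye(3)-np.outer(d,d);A+=M;b+=M@o
    p=np.linalg.solve(A,b);res=[np.linalg.norm((np.eye(3)-np.outer(d,d))@(p-o)) for c,uv in obs for o,d in [(lambda r:(r[0],r[1][0]/np.linalg.norm(r[1][0])))(ray(c,[uv]))]]
    return p,np.round(res,4)
def ld(n): return np.load(n+'.npy',allow_pickle=True).item()
E
python3 - <<'E'
from h import *
c=cam('wrist'); cv2.imwrite('pics/w3.png',c['pixels']); np.save('w3.npy',c,allow_pickle=True)
w={1:ld('w1'),2:ld('w2'),3:c}
for k,px in ((1,(374,235)),(1,(282,165)),(2,(318,118)),(3,(318,118)),(3,(300,100)),(1,(300,200))):
    print(k,px,w[k]['pixels'][px[1],px[0]])
print('tool',[w[k]['s']['tool_pos'].round(4).tolist() for k in w])
for k,near,z,kind in ((1,(263,151),.108,'b'),(3,(318,118),.108,'b'),(1,(384,198),.093,'t'),(2,(318,118),.093,'t')):
    h,a=blob(w[k],near)
    P=onz(w[k],h,z)[:,:2].astype(np.float32)
    if kind=='b': print(k,kind,a,h.mean(0),cv2.fitEllipse(h.astype(np.float32)),'xy',cv2.minEnclosingCircle(P), cv2.fitEllipse(P*1000))
    else: print(k,kind,a,cv2.minAreaRect(h.astype(np.float32)),'xy',cv2.minAreaRect(P*1000))
E
```

```text
1 (374, 235) [214 227 228]
1 (282, 165) [255 255 255]
2 (318, 118) [255 255 255]
3 (318, 118) [244 249 250]
3 (300, 100) [232 240 241]
1 (300, 200) [230 227 229]
tool [[0.579, -0.261, 0.2699], [0.5226, -0.3619, 0.27], [0.5218, -0.2168, 0.2699]]
1 b 1270.0 [255.22222222 149.66666667] ((258.1819152832031, 149.4842529296875), (42.4975471496582, 49.73857116699219), 17.788206100463867) xy ((0.5907189846038818, -0.1912377029657364), 0.02642882615327835) ((591.1729736328125, -188.15757751464844), (44.49458312988281, 53.78907775878906), 85.94156646728516)
3 b 1039.5 [311.5625 111.0625] ((314.5979309082031, 110.92295837402344), (38.22758865356445, 48.404296875), 32.26675033569336) xy ((0.5932469964027405, -0.1847437173128128), 0.025132499635219574) ((593.0601806640625, -185.64620971679688), (39.003963470458984, 48.81385803222656), 74.3604507446289)
1 t 4882.5 ((401.2908020019531, 241.9403533935547), (142.4306182861328, 97.08488464355469), 61.6388053894043) xy ((544.9738159179688, -385.8265380859375), (187.2721405029297, 113.04173278808594), 53.21343994140625)
2 t 2223.0 ((319.5995788574219, 121.12654876708984), (49.793304443359375, 98.23388671875), 14.931416511535645) xy ((583.8529663085938, -338.6674499511719), (104.19357299804688, 52.37998580932617), 5.041354656219482)
```

Run:
```python
from h import *
a=[cv2.resize(ld(k)['pixels'][50:190,250:385],None,fx=2.9,fy=2.9,interpolation=cv2.INTER_NEAREST) for k in('w2','w3')]
cv2.imwrite('pics/c1.png',np.hstack(a))
for k in('w2','w3'):
    p=ld(k)['pixels']; print(k,[p[v,u].tolist() for v in(118,) for u in range(270,370,4)])
    print([p[v,u].tolist() for u in(318,) for v in range(50,190,5)])
```

```text
w2 [[232, 230, 231], [231, 229, 231], [231, 229, 231], [230, 228, 231], [230, 228, 231], [237, 236, 239], [254, 255, 255], [205, 217, 219], [164, 175, 177], [177, 190, 192], [214, 225, 227], [207, 219, 222], [255, 255, 255], [255, 255, 255], [255, 255, 255], [255, 255, 255], [244, 249, 250], [240, 247, 247], [255, 255, 255], [251, 253, 254], [217, 226, 227], [102, 98, 100], [103, 98, 102], [156, 152, 156], [218, 212, 217]]
[[228, 225, 228], [228, 225, 228], [229, 226, 228], [237, 236, 238], [244, 249, 249], [234, 240, 242], [209, 222, 224], [155, 167, 168], [202, 214, 216], [207, 220, 222], [208, 219, 221], [209, 220, 221], [234, 242, 242], [252, 254, 254], [255, 255, 255], [255, 255, 255], [255, 255, 255], [255, 255, 255], [255, 255, 255], [255, 255, 255], [255, 255, 255], [244, 249, 250], [212, 226, 227], [254, 255, 255], [217, 228, 229], [255, 255, 255], [214, 210, 214], [213, 208, 213]]
w3 [[243, 241, 243], [242, 241, 242], [243, 241, 243], [242, 240, 242], [242, 240, 242], [252, 252, 253], [248, 252, 252], [221, 230, 231], [186, 198, 200], [184, 196, 198], [211, 223, 225], [227, 235, 236], [244, 249, 250], [255, 255, 255], [255, 255, 255], [252, 254, 254], [247, 251, 251], [254, 255, 255], [255, 255, 255], [255, 255, 255], [136, 136, 138], [118, 114, 117], [188, 183, 188], [233, 230, 233], [233, 230, 232]]
[[240, 238, 240], [240, 238, 240], [241, 239, 241], [241, 239, 242], [242, 240, 242], [241, 240, 242], [241, 240, 241], [255, 255, 255], [205, 218, 219], [200, 212, 214], [175, 188, 190], [179, 192, 193], [227, 234, 235], [227, 235, 236], [253, 254, 254], [253, 254, 254], [238, 245, 246], [253, 254, 255], [255, 255, 255], [253, 254, 254], [236, 233, 235], [235, 232, 235], [235, 232, 234], [234, 232, 233], [232, 231, 232], [233, 231, 232], [232, 229, 232], [232, 229, 231]]
```

View pics/c1.png

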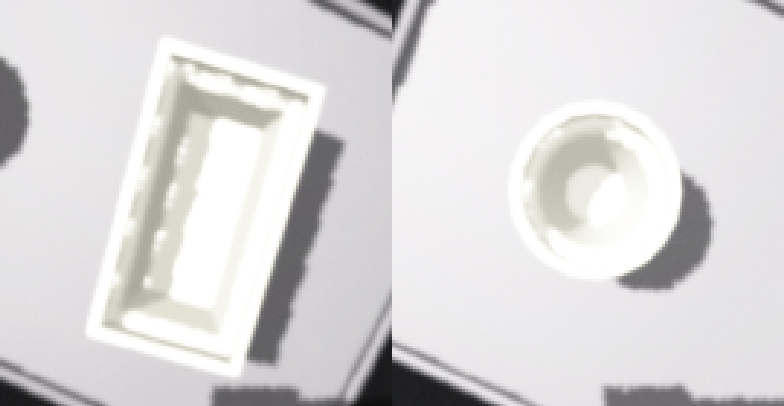

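The tray tub (left crop) and tray beaker (right crop) are outlined cleanly by the white rim. Tray pixels have G<B and white plastic has G≥B, so I'll mask on that.

```bash
cat >> h.py <<'E'
def wblob(c,near):
    im=c['pixels'].astype(int); m=((im[...,1]>=im[...,0])&(im[...,2]-im[...,0]<60)&(im[...,2]>130)).astype(np.uint8)
    m=cv2.morphologyEx(m,cv2.MORPH_OPEN,np.ones((3,3)))
    cs=[k for k in cv2.findContours(m,cv2.RETR_EXTERNAL,cv2.CHAIN_APPROX_NONE)[0] if cv2.contourArea(k)>200]
    k=max(cs,key=lambda k:cv2.pointPolygonTest(k,tuple(map(float,near)),True))
    return cv2.convexHull(k).reshape(-1,2).astype(float)
def meas(c,near,z,kind):
    h=wblob(c,near); P=(onz(c,h,z)[:,:2]*1000).astype(np.float32)
    if kind=='b':
        e=cv2.fitEllipse(h.astype(np.float32)); print('b px',np.round(e[0],1),'xy',np.round(cv2.fitEllipse(P),1).tolist() if 0 else [np.round(v,1) for v in cv2.fitEllipse(P)]); return e[0]
    r=cv2.minAreaRect(P); b=cv2.boxPoints(r); e=b[1]-b[0] if r[1][0] and np.linalg.norm(b[1]-b[0])>np.linalg.norm(b[2]-b[1]) else b[2]-b[1]
    q=cv2.minAreaRect(h.astype(np.float32)); print('t px',np.round(q[0],1),'xy',[np.round(v,1) for v in r],'long-axis yaw',round(np.degrees(np.arctan2(e[1],e[0]))%180,1)); return q[0]
E
python3 - <<'E'
from h import *
w={k:ld(f'w{k}') for k in(1,2,3)}
r={}
for k,near,z,kind in ((1,(263,151),.108,'b'),(2,(240,90),.108,'b'),(3,(318,118),.108,'b'),(1,(384,198),.093,'t'),(2,(318,118),.093,'t'),(3,(440,160),.093,'t')):
    print(k,end=' ');
    try: r[kind,k]=meas(w[k],near,z,kind)
    except Exception as e: print(e)
print(tri([(w[k],r['b',k]) for k in (1,3)]),tri([(w[k],r['t',k]) for k in (1,2)]))
E
```

```text
1 b px [262.3 150.3] xy [array([ 591.7, -192.6]), array([62.8, 65.6]), np.float64(45.8)]
2 b px [188.5  62.4] xy [array([ 590.7, -197.1]), array([61.6, 76.1]), np.float64(179.1)]
3 b px [319.7 114.9] xy [array([ 591. , -192.2]), array([62.7, 63.3]), np.float64(177.4)]
1 t px [490.  211.7] xy [array([ 618.9, -473.3]), array([172.6, 369.3]), np.float64(23.7)] long-axis yaw 113.7
2 t px [318.7 121.4] xy [array([ 583.6, -339.7]), array([114.1,  64.7]), np.float64(5.7)] long-axis yaw 5.7
3 t px [434.1 167.6] xy [array([ 583.5, -333.3]), array([113.8,  78. ]), np.float64(5.6)] long-axis yaw 5.6
(array([ 0.59179232, -0.1918645 ,  0.10391993]), array([0., 0.])) (array([ 0.61061421, -0.33972296,  0.27640255]), array([0.0232, 0.0232]))
```

Run:
```python
from h import *
plan([.424,.145,.27]); plan([.45,.307,.27])
a,b=ld('w2'),ld('w3')
for k,near in((a,(318,118)),(b,(440,160))):
    h=wblob(k,near); print(cv2.approxPolyDP(h.astype(np.float32).reshape(-1,1,2),4,True).reshape(-1,2).tolist())
```

```text
t 3.15 pos [ 0.5218 -0.2168  0.2698] yaw -68.6 tilt [-6.e-04  8.e-04 -1.e+00] linear [ 3.000e-04 -6.208e-01 -6.840e-02] q6 0.71 open 0.093 F [ 0.4  0.2 -0.5]
t 3.15 pos [ 0.5218 -0.2168  0.2698] yaw -68.6 tilt [-6.e-04  8.e-04 -1.e+00] linear [ 5.000e-04 -8.564e-01 -2.073e-01] q6 0.71 open 0.093 F [ 0.4  0.2 -0.5]
[[306.0, 62.0], [361.0, 79.0], [332.0, 179.0], [279.0, 165.0]]
[[421.0, 115.0], [434.0, 114.0], [483.0, 130.0], [445.0, 222.0], [397.0, 210.0], [390.0, 202.0], [404.0, 150.0]]
```

Emit:
apply_moves(series=[{"jaw": -1, "linear": [0, -0.1, -0.01], "roll": 0}, {"jaw": -1, "linear": [0, -0.62, -0.068], "roll": 0}, {"jaw": -1, "linear": [0, -0.62, -0.068], "roll": 0}, {"jaw": -1, "linear": [0, -0.62, -0.068], "roll": 0}, {"jaw": -1, "linear": [0, -0.62, -0.068], "roll": 0}, {"jaw": -1, "linear": [0, -0.62, -0.068], "roll": 0}, {"jaw": -1, "linear": [0, -0.62, -0.068], "roll": 0}, {"jaw": -1, "linear": [0, -0.62, -0.068], "roll": 0}, {"jaw": -1, "linear": [0, -0.62, -0.068], "roll": 0}, {"jaw": -1, "linear": [0, -0.62, -0.068], "roll": 0}])

```text
t: 4.4
tool_pos: [0.4245, 0.143, 0.2701]
orientation: [2.018, 0.38, -2.02]
force: [0.2, 0.1, 0.3]
opening: 0.0931
```

```bash
python3 -c "
from h import *
c=cam('wrist'); cv2.imwrite('pics/w4.png',c['pixels']); np.save('w4.npy',c,allow_pickle=True)
plan([.45,.307,.27])
a,b=ld('w2'),ld('w3')
for p,q in (((361,79),(483,130)),((332,179),(445,222))): print(tri([(a,p),(b,q)]))
try: meas(c,(318,118),.087,'t')
except Exception as e: print(e)
"
```

```text
t 4.45 pos [0.4244 0.1432 0.2701] yaw -68.7 tilt [-7.e-04  6.e-04 -1.e+00] linear [ 0.0003 -0.239  -0.1388] q6 1.41 open 0.0933 F [-0.1  0.1  0.5]
(array([ 0.64229885, -0.36386998,  0.094658  ]), array([0., 0.]))
(array([ 0.53190893, -0.3761718 ,  0.09173652]), array([0.0001, 0.0001]))
t px [325.5 101.9] xy [array([507.2, 167.5]), array([ 62. , 112.9]), np.float64(57.3)] long-axis yaw 147.3
```

Emit:
apply_moves(series=[{"jaw": -1, "linear": [0, -0.1, -0.06], "roll": 0}, {"jaw": -1, "linear": [0, -0.236, -0.139], "roll": 0}, {"jaw": -1, "linear": [0, -0.236, -0.139], "roll": 0}, {"jaw": -1, "linear": [0, -0.236, -0.139], "roll": 0}, {"jaw": -1, "linear": [0, -0.236, -0.139], "roll": 0}, {"jaw": -1, "linear": [0, -0.236, -0.139], "roll": 0}])

```text
t: 5.2
tool_pos: [0.4511, 0.3042, 0.2704]
orientation: [2.019, 0.378, -2.02]
force: [0.2, 0.2, -0.2]
opening: 0.0931
```

```bash
python3 -c "
from h import *
c=cam('wrist'); cv2.imwrite('pics/w5.png',c['pixels']); np.save('w5.npy',c,allow_pickle=True)
plan([.45,.307,.27])
a=ld('w4')
p5=meas(c,(318,118),.102,'b'); n=proj(a,[[.52,.333,.102]])[0]; print(n)
h=wblob(c,proj(c,[[.49,.171,.087]])[0]); print(cv2.approxPolyDP(h.astype(np.float32).reshape(-1,1,2),4,True).reshape(-1,2).tolist())
h=wblob(a,(318,118)); print(cv2.approxPolyDP(h.astype(np.float32).reshape(-1,1,2),4,True).reshape(-1,2).tolist())
p4=meas(a,n,.102,'b'); print(tri([(c,p5),(a,p4)]))
cv2.imwrite('pics/c2.png',np.vstack([a['pixels'][:280],c['pixels'][:280]]))
"
```

```text
t 5.25 pos [0.4511 0.3043 0.2705] yaw -68.8 tilt [-3.e-04  7.e-04 -1.e+00] linear [ 0.0008 -0.0049  0.    ] q6 1.7 open 0.0929 F [-0.3 -0.2  0. ]
b px [312.1 116.2] xy [array([516.3, 335.4]), array([60.5, 60.7]), np.float64(70.3)]
[173.19335514  26.93464291]
[[499.0, 170.0], [467.0, 193.0], [395.0, 192.0], [389.0, 182.0], [460.0, 130.0], [476.0, 130.0]]
[[352.0, 48.0], [381.0, 97.0], [300.0, 155.0], [268.0, 111.0]]
b px [169.8  29. ] xy [array([516.2, 335.4]), array([60.6, 61. ]), np.float64(13.9)]
(array([0.51695665, 0.33569869, 0.10200451]), array([0., 0.]))
```

View pics/c2.png

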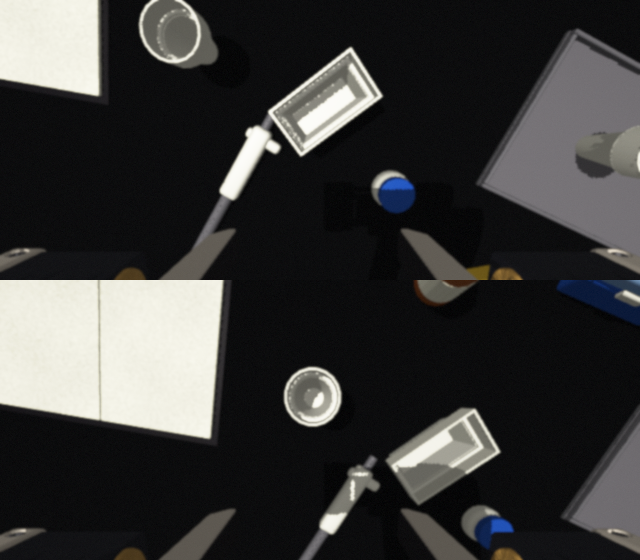

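The top half shows the loose tub at (325,102) with the pipette tip just off its left end. The bottom half shows the loose beaker at (312,396), free all round. Heights check out: rims are about 0.102 (loose beaker), 0.093 (tray tub) and 0.104 (tray beaker). Next I grasp the beaker.

```bash
python3 -c "
from h import *
plan([.5165,.3355,.2]);plan([.5165,.3355,.074])"
```

```text
t 5.25 pos [0.4511 0.3043 0.2705] yaw -68.8 tilt [-3.e-04  7.e-04 -1.e+00] linear [ 0.1175 -0.009  -0.1205] q6 1.7 open 0.0929 F [-0.3 -0.2  0. ]
t 5.25 pos [0.4511 0.3043 0.2705] yaw -68.8 tilt [-3.e-04  7.e-04 -1.e+00] linear [ 0.3275 -0.0089 -0.1205] q6 1.7 open 0.0929 F [-0.3 -0.2  0. ]
```

Emit:
apply_moves(series=[{"jaw": -1, "linear": [0.03, -0.009, -0.1205], "roll": 0}, {"jaw": -1, "linear": [0.1, -0.009, -0.1205], "roll": 0}, {"jaw": -1, "linear": [0.16, -0.009, -0.1205], "roll": 0}, {"jaw": -1, "linear": [0.22, -0.009, -0.1205], "roll": 0}, {"jaw": -1, "linear": [0.28, -0.009, -0.1205], "roll": 0}, {"jaw": -1, "linear": [0.328, -0.009, -0.1205], "roll": 0}, {"jaw": -1, "linear": [0.328, -0.009, -0.1205], "roll": 0}, {"jaw": -1, "linear": [0.328, -0.009, -0.1205], "roll": 0}, {"jaw": 1, "linear": [0.328, -0.009, -0.1205], "roll": 0}, {"jaw": 1, "linear": [0.328, -0.009, -0.1205], "roll": 0}, {"jaw": 1, "linear": [0.328, -0.009, -0.1205], "roll": 0}, {"jaw": 1, "linear": [0.328, -0.009, -0.1205], "roll": 0}, {"jaw": 1, "linear": [0.328, -0.009, -0.1205], "roll": 0}, {"jaw": 1, "linear": [0.328, -0.009, -0.1205], "roll": 0}, {"jaw": 1, "linear": [0.328, -0.009, -0.1205], "roll": 0}], force=15)

```text
t: 7.12
tool_pos: [0.5166, 0.3357, 0.074]
orientation: [2.02, 0.379, -2.02]
force: [-0.6, -0.3, 3.0]
opening: 0.06
```

```bash
python3 -c "
from h import *
plan([.5165,.3355,.28])"
```

```text
t 7.12 pos [0.5166 0.3357 0.074 ] yaw -68.8 tilt [ 1.e-04  9.e-04 -1.e+00] linear [-3.434e-01 -1.000e-04  2.000e-04] q6 1.69 open 0.06 F [-0.6 -0.3  3. ]
```

Emit:
apply_moves(series=[{"jaw": 1, "linear": [-0.04, 0, 0], "roll": 0}, {"jaw": 1, "linear": [-0.12, 0, 0], "roll": 0}, {"jaw": 1, "linear": [-0.2, 0, 0], "roll": 0}, {"jaw": 1, "linear": [-0.28, 0, 0], "roll": 0}, {"jaw": 1, "linear": [-0.32, 0, 0], "roll": 0}, {"jaw": 1, "linear": [-0.32, 0, 0], "roll": 0}, {"jaw": 1, "linear": [-0.32, 0, 0], "roll": 0}])

```text
t: 8.0
tool_pos: [0.5159, 0.3352, 0.2637]
orientation: [2.017, 0.378, -2.022]
force: [0.8, -0.3, -1.4]
opening: 0.06
```

```bash
python3 -c "
from h import *
plan([.5915,-.1922,.27])"
```

```text
t 8.0 pos [0.5159 0.3352 0.2637] yaw -68.8 tilt [-2.5e-03 -4.0e-04 -1.0e+00] linear [-0.0104  0.8651  0.2001] q6 1.69 open 0.06 F [ 0.8 -0.3 -1.4]
```

Emit:
apply_moves(series=[{"jaw": 1, "linear": [-0.01, 0.04, 0.01], "roll": 0}, {"jaw": 1, "linear": [-0.01, 0.12, 0.028], "roll": 0}, {"jaw": 1, "linear": [-0.01, 0.21, 0.049], "roll": 0}, {"jaw": 1, "linear": [-0.01, 0.3, 0.069], "roll": 0}, {"jaw": 1, "linear": [-0.01, 0.39, 0.09], "roll": 0}, {"jaw": 1, "linear": [-0.01, 0.48, 0.111], "roll": 0}, {"jaw": 1, "linear": [-0.01, 0.57, 0.132], "roll": 0}, {"jaw": 1, "linear": [-0.01, 0.66, 0.153], "roll": 0}, {"jaw": 1, "linear": [-0.01, 0.75, 0.173], "roll": 0}, {"jaw": 1, "linear": [-0.01, 0.82, 0.19], "roll": 0}, {"jaw": 1, "linear": [-0.01, 0.865, 0.2], "roll": 0}, {"jaw": 1, "linear": [-0.01, 0.865, 0.2], "roll": 0}, {"jaw": 1, "linear": [-0.01, 0.865, 0.2], "roll": 0}, {"jaw": 1, "linear": [-0.01, 0.865, 0.2], "roll": 0}])

```text
t: 9.75
tool_pos: [0.5914, -0.1909, 0.2692]
orientation: [2.016, 0.38, -2.022]
force: [0.0, -0.1, -1.0]
opening: 0.0599
```

```bash
python3 -c "
from h import *
plan([.5915,-.1922,.114]); 
c=cam('scene');d=cam('side');e=cam('wrist')
cv2.imwrite('pics/c3.png',np.hstack([cv2.resize(c['pixels'][120:260,170:310],None,fx=2.8,fy=2.8),cv2.resize(d['pixels'][60:200,230:370],None,fx=2.8,fy=2.8)]))
cv2.imwrite('pics/w6.png',e['pixels'])"
```

```text
t 9.75 pos [ 0.5914 -0.1909  0.2692] yaw -68.7 tilt [-3.3e-03  2.0e-04 -1.0e+00] linear [ 2.586e-01  2.400e-03 -2.000e-04] q6 0.81 open 0.0599 F [ 0.  -0.1 -1. ]
```

View pics/c3.png

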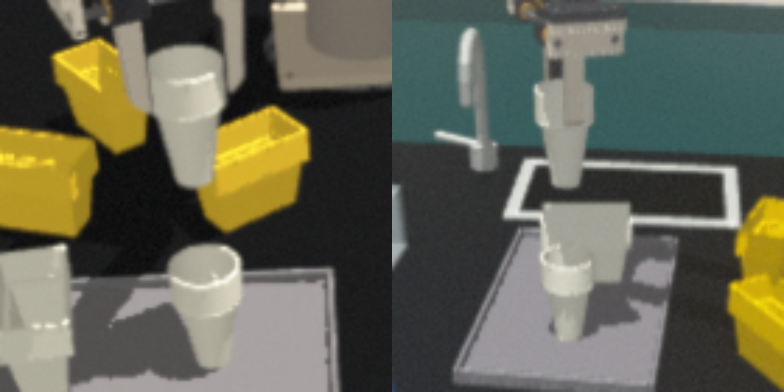

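The beaker is held upright and lined up over the tray beaker in both views. Lowering in stages, checking force.

Emit:
apply_moves(series=[{"jaw": 1, "linear": [0.05, 0.002, 0], "roll": 0}, {"jaw": 1, "linear": [0.1, 0.002, 0], "roll": 0}, {"jaw": 1, "linear": [0.14, 0.002, 0], "roll": 0}, {"jaw": 1, "linear": [0.17, 0.002, 0], "roll": 0}, {"jaw": 1, "linear": [0.19, 0.002, 0], "roll": 0}, {"jaw": 1, "linear": [0.205, 0.002, 0], "roll": 0}, {"jaw": 1, "linear": [0.215, 0.002, 0], "roll": 0}, {"jaw": 1, "linear": [0.225, 0.002, 0], "roll": 0}, {"jaw": 1, "linear": [0.232, 0.002, 0], "roll": 0}, {"jaw": 1, "linear": [0.232, 0.002, 0], "roll": 0}])

```text
t: 11.15
tool_pos: [0.5916, -0.1924, 0.1304]
orientation: [2.016, 0.379, -2.022]
force: [0.3, -0.9, -1.1]
opening: 0.0599
```

```bash
python3 -c "
from h import *
plan([.5915,-.1922,.114])"
```

```text
t 11.15 pos [ 0.5916 -0.1924  0.1304] yaw -68.8 tilt [-2.7e-03 -3.0e-04 -1.0e+00] linear [ 0.0273 -0.0004 -0.    ] q6 0.8 open 0.0599 F [ 0.3 -0.9 -1.1]
```

Emit:
apply_moves(series=[{"jaw": 1, "linear": [0.008, 0, 0], "roll": 0}, {"jaw": 1, "linear": [0.016, 0, 0], "roll": 0}, {"jaw": 1, "linear": [0.021, 0, 0], "roll": 0}, {"jaw": 1, "linear": [0.025, 0, 0], "roll": 0}, {"jaw": 1, "linear": [0.027, 0, 0], "roll": 0}, {"jaw": 1, "linear": [0.027, 0, 0], "roll": 0}])

```text
t: 11.9
tool_pos: [0.5916, -0.1924, 0.1143]
orientation: [2.016, 0.379, -2.022]
force: [-0.2, 0.2, -1.2]
opening: 0.0599
```

```bash
python3 -c "
from h import *
plan([.5915,-.1922,.114])
c=cam('scene');d=cam('side')
cv2.imwrite('pics/c4.png',np.hstack([cv2.resize(c['pixels'][150:290,170:310],None,fx=2.8,fy=2.8),cv2.resize(d['pixels'][80:220,230:370],None,fx=2.8,fy=2.8)]))"
```

```text
t 11.9 pos [ 0.5916 -0.1924  0.1143] yaw -68.8 tilt [-2.6e-03 -3.0e-04 -1.0e+00] linear [ 0.0004 -0.0004  0.0001] q6 0.8 open 0.0599 F [-0.2  0.2 -1.2]
```

Emit:
apply_moves(series=[{"jaw": 1, "linear": [0.0015, 0, 0], "roll": 0}, {"jaw": 1, "linear": [0.003, 0, 0], "roll": 0}, {"jaw": 1, "linear": [0.003, 0, 0], "roll": 0}])

```text
t: 12.38
tool_pos: [0.5924, -0.1924, 0.1139]
orientation: [2.018, 0.378, -2.02]
force: [-1.3, 2.2, 5.0]
opening: 0.0601
```

Emit:
apply_moves(series=[{"jaw": -1, "linear": [0, 0, 0], "roll": 0}, {"jaw": -1, "linear": [0, 0, 0], "roll": 0}, {"jaw": -1, "linear": [0, 0, 0], "roll": 0}, {"jaw": -1, "linear": [0, 0, 0], "roll": 0}, {"jaw": -1, "linear": [-0.04, 0, 0], "roll": 0}, {"jaw": -1, "linear": [-0.12, 0, 0], "roll": 0}, {"jaw": -1, "linear": [-0.22, 0, 0], "roll": 0}, {"jaw": -1, "linear": [-0.26, 0, 0], "roll": 0}, {"jaw": -1, "linear": [-0.26, 0, 0], "roll": 0}, {"jaw": -1, "linear": [-0.26, 0, 0], "roll": 0}])

```text
t: 13.62
tool_pos: [0.5918, -0.1921, 0.2678]
orientation: [2.016, 0.38, -2.022]
force: [-0.4, -0.6, -0.4]
opening: 0.0929
```

```bash
python3 -c "
from h import *
plan([.507,.1675,.26],57.3)
c=cam('scene');d=cam('side')
cv2.imwrite('pics/c4.png',np.hstack([cv2.resize(c['pixels'][150:290,170:310],None,fx=2.8,fy=2.8),cv2.resize(d['pixels'][80:220,230:370],None,fx=2.8,fy=2.8)]))"
```

```text
t 13.62 pos [ 0.5918 -0.1921  0.2678] yaw -68.7 tilt [-3.3e-03  3.0e-04 -1.0e+00] linear [ 0.0136 -0.6098 -0.0856] roll 1.798 q6 0.8 open 0.0929 F [-0.4 -0.6 -0.4]
```

View pics/c4.png

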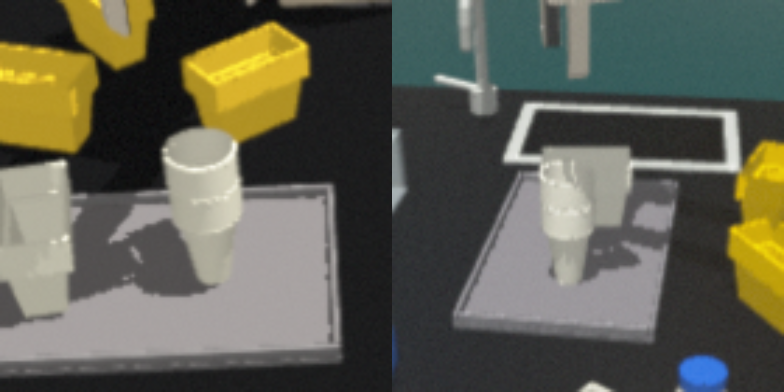

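The beaker has nested with its shoulder level on the lower rim in both views: scene crop (203,195), side crop (567,205). Now I go to the loose tub while turning.

Emit:
apply_moves(series=[{"jaw": -1, "linear": [0, -0.06, -0.01], "roll": 0.2}, {"jaw": -1, "linear": [0.01, -0.16, -0.02], "roll": 0.5}, {"jaw": -1, "linear": [0.013, -0.61, -0.086], "roll": 0.8}, {"jaw": -1, "linear": [0.013, -0.61, -0.086], "roll": 1}, {"jaw": -1, "linear": [0.013, -0.61, -0.086], "roll": 1}, {"jaw": -1, "linear": [0.013, -0.61, -0.086], "roll": 1}, {"jaw": -1, "linear": [0.013, -0.61, -0.086], "roll": 1}, {"jaw": -1, "linear": [0.013, -0.61, -0.086], "roll": 1}, {"jaw": -1, "linear": [0.013, -0.61, -0.086], "roll": 1}, {"jaw": -1, "linear": [0.013, -0.61, -0.086], "roll": 1}])

```text
t: 14.98
tool_pos: [0.5071, 0.1666, 0.2596]
orientation: [-2.135, 0.165, 2.147]
force: [-0.2, -1.2, 0.4]
opening: 0.0931
```

Emit:
apply_moves(series=[{"jaw": -1, "linear": [0, 0, 0], "roll": 0.3}, {"jaw": -1, "linear": [0, 0, 0], "roll": 0.6}, {"jaw": -1, "linear": [0, 0, 0], "roll": 0.8}, {"jaw": -1, "linear": [0, 0, 0], "roll": 0.8}, {"jaw": -1, "linear": [0, 0, 0], "roll": 0.8}])

```text
t: 15.6
tool_pos: [0.5072, 0.1661, 0.2595]
orientation: [-1.892, 0.559, 1.903]
force: [0.7, 0.3, -0.4]
opening: 0.093
```

```bash
python3 -c "
from h import *
plan([.507,.1675,.059],57.3)
c=cam('wrist'); p=meas(c,proj(c,[[.507,.1675,.087]])[0],.087,'t')
h=wblob(c,p);print(cv2.approxPolyDP(h.astype(np.float32).reshape(-1,1,2),4,True).reshape(-1,2).tolist())
P=cv2.approxPolyDP(wblob(ld('w4'),(318,118)).astype(np.float32).reshape(-1,1,2),4,True).reshape(-1,2)
print(onz(ld('w4'),P,.087).round(4).tolist()); print(proj(c,onz(ld('w4'),P,.087)).round(0).tolist())"
```

```text
t 15.6 pos [0.5072 0.1661 0.2595] yaw -122.8 tilt [-5.3e-03  4.0e-04 -1.0e+00] linear [ 3.342e-01 -2.600e-03  1.000e-04] roll -0.002 q6 2.36 open 0.093 F [ 0.7  0.3 -0.4]
t px [315.5 207.5] xy [array([477.8, 186.3]), array([ 64. , 183.5]), np.float64(57.2)] long-axis yaw 147.2
[[342.0, 132.0], [343.0, 229.0], [334.0, 282.0], [315.0, 283.0], [291.0, 242.0], [287.0, 134.0]]
[[0.5698, 0.1607, 0.087], [0.5363, 0.1123, 0.087], [0.4454, 0.1725, 0.087], [0.4778, 0.2222, 0.087]]
[[290.0, 132.0], [344.0, 134.0], [341.0, 229.0], [291.0, 228.0]]
```

Emit:
apply_moves(series=[{"jaw": -1, "linear": [0.08, -0.0025, 0], "roll": 0}, {"jaw": -1, "linear": [0.16, -0.0025, 0], "roll": 0}, {"jaw": -1, "linear": [0.23, -0.0025, 0], "roll": 0}, {"jaw": -1, "linear": [0.29, -0.0025, 0], "roll": 0}, {"jaw": -1, "linear": [0.334, -0.0025, 0], "roll": 0}, {"jaw": -1, "linear": [0.334, -0.0025, 0], "roll": 0}, {"jaw": -1, "linear": [0.334, -0.0025, 0], "roll": 0}, {"jaw": 1, "linear": [0.334, -0.0025, 0], "roll": 0}, {"jaw": 1, "linear": [0.334, -0.0025, 0], "roll": 0}, {"jaw": 1, "linear": [0.334, -0.0025, 0], "roll": 0}, {"jaw": 1, "linear": [0.334, -0.0025, 0], "roll": 0}, {"jaw": 1, "linear": [0.334, -0.0025, 0], "roll": 0}, {"jaw": 1, "linear": [0.334, -0.0025, 0], "roll": 0}], force=20)

```text
t: 17.27
tool_pos: [0.5071, 0.1676, 0.0594]
orientation: [-1.892, 0.559, 1.902]
force: [-0.4, -0.0, 3.6]
opening: 0.0599
```

```bash
python3 -c "
from h import *
plan([.507,.1675,.24],57.3)"
```

```text
t 17.27 pos [0.5071 0.1676 0.0594] yaw -122.8 tilt [-4.9e-03  5.0e-04 -1.0e+00] linear [-0.301   0.0009  0.0014] roll -0.002 q6 2.36 open 0.0599 F [-0.4 -0.   3.6]
```

Emit:
apply_moves(series=[{"jaw": 1, "linear": [-0.03, 0, 0], "roll": 0}, {"jaw": 1, "linear": [-0.1, 0, 0], "roll": 0}, {"jaw": 1, "linear": [-0.18, 0, 0], "roll": 0}, {"jaw": 1, "linear": [-0.26, 0, 0], "roll": 0}, {"jaw": 1, "linear": [-0.32, 0, 0], "roll": -0.1}, {"jaw": 1, "linear": [-0.32, 0, 0], "roll": -0.3}, {"jaw": 1, "linear": [-0.32, 0, 0], "roll": -0.5}, {"jaw": 1, "linear": [-0.32, 0, 0], "roll": -0.64}, {"jaw": 1, "linear": [-0.32, 0, 0], "roll": -0.64}])

```text
t: 18.4
tool_pos: [0.508, 0.1675, 0.2523]
orientation: [-2.091, 0.25, 2.1]
force: [-0.1, 0.1, -0.8]
opening: 0.0602
```

```bash
python3 -c "
from h import *
plan([.5836,-.3397,.25],95.7)"
```

```text
t 18.4 pos [0.508  0.1675 0.2523] yaw -103.6 tilt [-4.4e-03  6.0e-04 -1.0e+00] linear [ 0.0027  0.792  -0.3212] roll -0.643 q6 2.03 open 0.0602 F [-0.1  0.1 -0.8]
```

Emit:
apply_moves(series=[{"jaw": 1, "linear": [0, 0.04, -0.016], "roll": -0.05}, {"jaw": 1, "linear": [0, 0.12, -0.049], "roll": -0.15}, {"jaw": 1, "linear": [0, 0.2, -0.081], "roll": -0.3}, {"jaw": 1, "linear": [0, 0.28, -0.114], "roll": -0.4}, {"jaw": 1, "linear": [0, 0.36, -0.146], "roll": -0.5}, {"jaw": 1, "linear": [0, 0.44, -0.178], "roll": -0.6}, {"jaw": 1, "linear": [0, 0.52, -0.211], "roll": -0.643}, {"jaw": 1, "linear": [0, 0.6, -0.243], "roll": -0.643}, {"jaw": 1, "linear": [0, 0.68, -0.276], "roll": -0.643}, {"jaw": 1, "linear": [0, 0.75, -0.304], "roll": -0.643}, {"jaw": 1, "linear": [0, 0.792, -0.321], "roll": -0.643}, {"jaw": 1, "linear": [0, 0.792, -0.321], "roll": -0.643}, {"jaw": 1, "linear": [0, 0.792, -0.321], "roll": -0.643}, {"jaw": 1, "linear": [0, 0.792, -0.321], "roll": -0.643}])

```text
t: 20.15
tool_pos: [0.5837, -0.3386, 0.252]
orientation: [2.166, 0.11, -2.175]
force: [-0.1, 0.1, -0.8]
opening: 0.0601
```

```bash
python3 -c "
from h import *
plan([.5836,-.3397,.25],95.7)
c=cam('scene');d=cam('side');e=cam('wrist');np.save('w7.npy',e,allow_pickle=True)
a=np.hstack([cv2.resize(c['pixels'][130:270,120:260],None,fx=2.8,fy=2.8),cv2.resize(d['pixels'][50:190,230:370],None,fx=2.8,fy=2.8)])
b=cv2.resize(e['pixels'][90:200,200:440],None,fx=1.63*2,fy=1.63*2)[:208*2-208,:784]
cv2.imwrite('pics/c5.png',a); cv2.imwrite('pics/w7.png',cv2.resize(e['pixels'][60:280,200:440],None,fx=2.5,fy=2.5))"
```

```text
t 20.15 pos [ 0.5837 -0.3386  0.252 ] yaw -84.3 tilt [-4.1e-03  7.0e-04 -1.0e+00] linear [0.0033 0.0019 0.0003] roll 0.001 q6 0.87 open 0.0601 F [-0.1  0.1 -0.8]
```

View pics/c5.png

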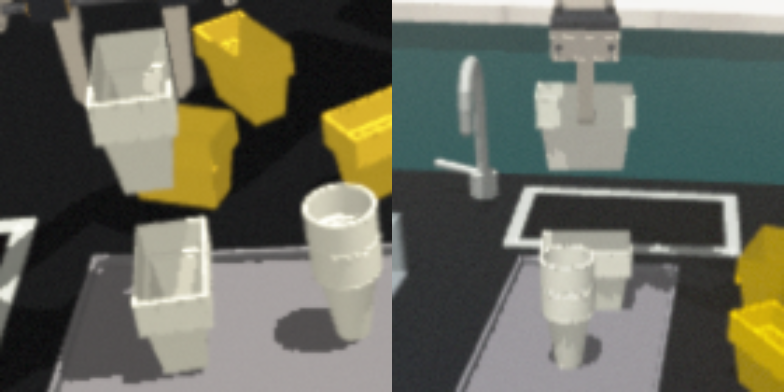

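View pics/w7.png

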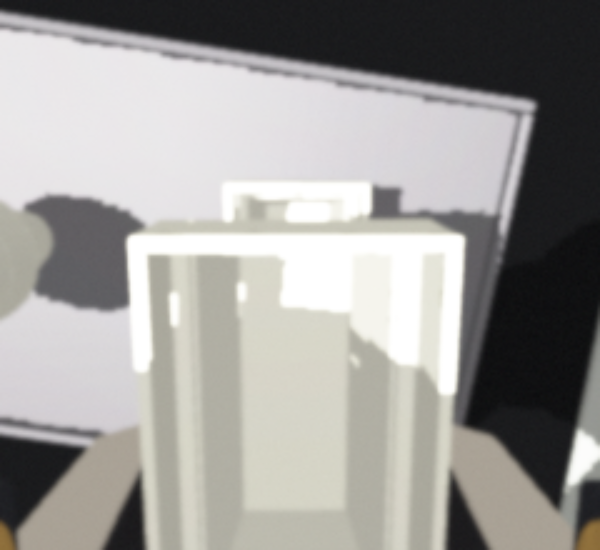

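Held tub and tray tub line up parallel (wrist crop rims at rows 235 and 183). I'll compute the residual offset along the length from those rim edges.

Run:
```python
from h import *
c=ld('w7'); im=c['pixels'].astype(int)
for u0,u1,v0,v1 in((262,375,140,165),(296,342,126,142)):
    m=((im[v0:v1,u0:u1,1]>=im[v0:v1,u0:u1,0])&(im[v0:v1,u0:u1].min(2)>242))
    v=v0+np.argmax(m,0); print('far row',np.median(v),v[3],v[-4])
s=c['s'];R=cv2.Rodrigues(np.array(s['orientation']))[0]
f=-R[:,2]
def rep(n,pts,z):
    P=onz(c,pts,z); m=P.mean(0); d=m-s['tool_pos']; print(n,P[:,:2].round(4).tolist(),'fwd',round(float(d@f),4),'lat(tool y)',round(float(d@R[:,1]),4),'width',np.linalg.norm(P[0]-P[1]).round(4))
rep('held',[(251,154),(385,154)],s['tool_pos'][2]+.0276)
rep('tray',[(289,133),(349,133)],.093)
# side-view silhouette tilt of held tub rim vs tray tub
```

```text
far row 154.0 154 154
far row 133.0 133 133
held [[0.636, -0.3035], [0.6421, -0.3641]] fwd 0.0554 lat(tool y) 0.0007 width 0.0608
tray [[0.6359, -0.3036], [0.6422, -0.3659]] fwd 0.0561 lat(tool y) 0.0018 width 0.0626
```

Residuals are about 1 mm, within play. Lowering.

Emit:
apply_moves(series=[{"jaw": 1, "linear": [0.05, 0.002, -0.0006], "roll": 0}, {"jaw": 1, "linear": [0.1, 0.002, -0.0006], "roll": 0}, {"jaw": 1, "linear": [0.14, 0.002, -0.0006], "roll": 0}, {"jaw": 1, "linear": [0.17, 0.002, -0.0006], "roll": 0}, {"jaw": 1, "linear": [0.19, 0.002, -0.0006], "roll": 0}, {"jaw": 1, "linear": [0.205, 0.002, -0.0006], "roll": 0}, {"jaw": 1, "linear": [0.215, 0.002, -0.0006], "roll": 0}, {"jaw": 1, "linear": [0.223, 0.002, -0.0006], "roll": 0}, {"jaw": 1, "linear": [0.228, 0.002, -0.0006], "roll": 0}, {"jaw": 1, "linear": [0.228, 0.002, -0.0006], "roll": 0}])

```text
t: 21.55
tool_pos: [0.5836, -0.3399, 0.1152]
orientation: [2.166, 0.11, -2.175]
force: [0.9, -0.2, -1.4]
opening: 0.0596
```

```bash
python3 -c "
from h import *
plan([.5840,-.3397,.0994],95.7)"
```

```text
t 21.55 pos [ 0.5836 -0.3399  0.1152] yaw -84.3 tilt [-4.1e-03  6.0e-04 -1.0e+00] linear [ 0.0263 -0.0003 -0.0008] roll 0.001 q6 0.87 open 0.0596 F [ 0.9 -0.2 -1.4]
```

Emit:
apply_moves(series=[{"jaw": 1, "linear": [0.007, 0, 0], "roll": 0}, {"jaw": 1, "linear": [0.014, 0, 0], "roll": 0}, {"jaw": 1, "linear": [0.019, 0, 0], "roll": 0}, {"jaw": 1, "linear": [0.023, 0, 0], "roll": 0}, {"jaw": 1, "linear": [0.025, 0, 0], "roll": 0}, {"jaw": 1, "linear": [0.025, 0, 0], "roll": 0}])

```text
t: 22.3
tool_pos: [0.5835, -0.3399, 0.1]
orientation: [2.166, 0.11, -2.175]
force: [0.3, 0.0, -0.6]
opening: 0.0599
```

Emit:
apply_moves(series=[{"jaw": 1, "linear": [0.002, 0, 0], "roll": 0}, {"jaw": 1, "linear": [0.004, 0, 0], "roll": 0}, {"jaw": 1, "linear": [0.004, 0, 0], "roll": 0}])

```text
t: 22.68
tool_pos: [0.5839, -0.3404, 0.0995]
orientation: [2.167, 0.108, -2.173]
force: [-3.3, 0.6, 6.8]
opening: 0.0599
```

Emit:
apply_moves(series=[{"jaw": -1, "linear": [0, 0, 0], "roll": 0}, {"jaw": -1, "linear": [0, 0, 0], "roll": 0}, {"jaw": -1, "linear": [0, 0, 0], "roll": 0}, {"jaw": -1, "linear": [0, 0, 0], "roll": 0}, {"jaw": -1, "linear": [-0.04, 0, 0], "roll": 0}, {"jaw": -1, "linear": [-0.12, 0, 0], "roll": 0}, {"jaw": -1, "linear": [-0.22, 0, 0], "roll": 0}, {"jaw": -1, "linear": [-0.28, 0, 0], "roll": 0}, {"jaw": -1, "linear": [-0.28, 0, 0], "roll": 0}, {"jaw": -1, "linear": [-0.28, 0, 0], "roll": 0}])

```text
t: 23.92
tool_pos: [0.5841, -0.3401, 0.2663]
orientation: [2.166, 0.109, -2.175]
force: [0.9, 1.6, -1.0]
opening: 0.0929
```

```bash
python3 -c "
from h import *
plan([.5836,-.3397,.25],95.7)
c=cam('scene');d=cam('side');e=cam('wrist');np.save('w8.npy',e,allow_pickle=True)
n=proj(e,[[.5836,-.3397,.127],[.5915,-.1922,.142]]); print(n)
for p,z,k in((n[0],.127,'t'),(n[1],.142,'b')):
    try: meas(e,p,z,k)
    except Exception as x: print(x)
cv2.imwrite('pics/c6.png',np.hstack([cv2.resize(c['pixels'][150:290,140:280],None,fx=2.8,fy=2.8),cv2.resize(d['pixels'][80:220,230:370],None,fx=2.8,fy=2.8)]))"
```

```text
t 23.93 pos [ 0.5841 -0.3401  0.2663] yaw -84.3 tilt [-4.1e-03  2.0e-04 -1.0e+00] linear [ 0.0271 -0.0008  0.0007] roll 0.001 q6 0.87 open 0.0929 F [ 0.9  1.6 -1. ]
[[317.48713334 189.12388742]
 [165.09693954 169.63277415]]
t px [318.5 185.5] xy [array([ 584.6, -340.5]), array([116.3,  64. ]), np.float64(5.7)] long-axis yaw 5.7
b px [176.2 165. ] xy [array([ 596.1, -202.7]), array([63.6, 90.5]), np.float64(24.2)]
```

View pics/c6.png

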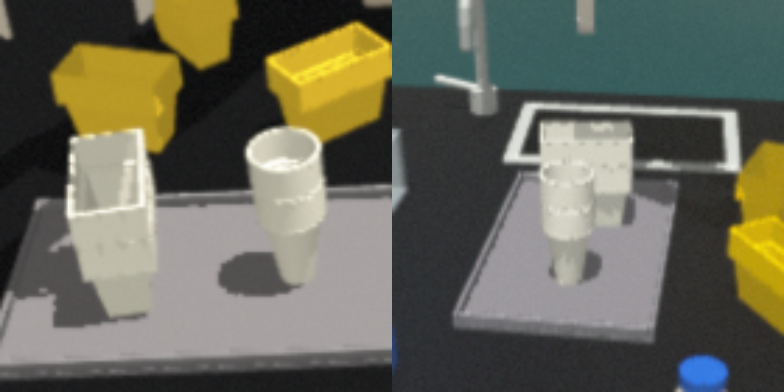

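Both upper pieces sit level with only a thin seam at the shoulder: tub seam at about (115,240) in the scene crop, beaker seam at (290,195). Handing in.

```bash
python3 -c "
from plant import *
print(close_job())"
```

```text
the job is handed in; nothing more can be done
None
```

Both pieces are nested in their twins in the tray, and I handed the job in at about 24 s of the 67 s. The hand-in gave no verdict.

- **Seating:** Each piece met its seat within about 0.1 mm of the height worked out for fully home. The tool was at z 0.1139 for the beaker (expected 0.114) and 0.0995 for the tub (expected 0.0994). I pressed each down with 5–7 N and then opened the gripper.
- **Last views:** The scene and side cameras show both upper pieces level and upright, with only a thin seam at the shoulder. I took no numeric tilt measurement. From above, the tub's rim is about 1 mm from where I measured the tray tub, with the same yaw of 5.7°.
- **Not confirmed:** The last overhead fit of the beaker was off by about 11 mm. The camera saw it at an angle, so its side wall counted as rim. I relied on the contact height and the two side-on views for it instead.
- **Bystanders:** The arm passed over or clear of everything else, but I did not re-measure the bystanders at the end.

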